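# Rock the fine capsule block out of its filling station

## Robot

A 7-joint arm with a two-finger parallel gripper is mounted at the origin on the work surface. World frame = base frame: x ahead of the robot, y to its left, z up, the work surface at z = 0. Lengths are in m, angles in rad, forces in N, time in s.
With the tool pointing down it reaches from about 0.4 to 0.925 m from the base axis. Payload 4.1 kg.
Tool frame: the origin (TCP) lies at the very end of the fingers, on their centre line; the grasp point (between the pads) lies 19 mm behind it; z points along the fingers, x is the direction in which the jaws open and shut, and the axes are right-handed (so a half turn about z gives the same grasp; the last joint's range is limited). The gripper opens to 85 mm and grips with 20 to 120 N. Pads are 22 mm wide; open, the fingers measure 114 mm over their backs; the gripper's body (76 mm by 85 mm) begins 54 mm behind the grasp point. The pads swing forward as they close: fully open they stand 13 mm farther back than shut.
Start: joints at [1.038, 0.398, 0.045, 1.537, -0.019, 1.207, -0.051], TCP at [0.273, -0.59, 0.205] pointing down, gripper open.
Joint ranges: [-2.82, 2.82], [-0.49, 2.23], [-1.37, 1.46], [0, 2.46], [-1.36, 4.5], [0.23, 2], [-2.94, 2.94]. Speed limits (rad/s): [2.57, 2.57, 3.14, 3.14, 3.14, 3.14, 3.14].

## Interface

Orientations are given as a unit quaternion [w, x, y, z].
In Python, from bench import robot gives the robot as it stands. The module is installed in compiled form; this text tells all that it offers.
- The arm moves only by the tool send_rows, never from a script. Its argument "series" is a list of rows, each a list of 5 numbers: the shift along the world's x, y, z each as a share of 500 mm, from -1 to 1, then the turn about the world's z as a share of pi rad, from -1 to 1, then the opening, from -1 (shut) to 1 (fully open). A call has 1 to 10 rows; each row is the pose to reach, as a shift and turn from the pose measured when the call began, turning the shorter way round; what a row does not reach only later rows make up. A row lasts 1/12 s, in which the tool goes at most 41.7 mm and 7.16 degrees, less where a joint would pass 70% of its speed; a pose out of reach is approached as far as the arm can. A call with a number of a shift or a turn outside -1 to 1 is refused whole. A call with a gripper value outside its range is refused whole. The fingers move at their own pace and stop on an object; "grip_force" is the grip in N (left out, the last holds). Time passes only in rows, so rows that repeat a pose let the fingers close. It gives the time, the measured TCP pose, the force and the opening at its end, in the units of the state.
- robot.sense(): the state, without advancing time (a new reading comes with each control period).
- robot.capture(name): name is "scene" or "top" or "wrist"; returns a dict with "frame" (400x640x3 uint8, blue, green, red), "camera_matrix" (3x3 intrinsics, pixels), "R" (3x3) and "t" (3): a world point X has camera coordinates R X + t. Camera axes: x right, y down, z forward; pixel columns grow to the right and rows downward; lengths in m; the calibration is good to about 2 mm. A picture is of the moment at which its call begins. There is no depth.
- robot.sign_off(): hands the job in, once; it reports no verdict.
The state is a dict: "time": time; "qpos": joint angles; "joint_velocities": joint speeds; "effort": joint torques, N m; "position": TCP position; "orientation": TCP orientation; "contact_force": force on the tool from outside, world axes, zero at the start; "moment": the same for the moment, N m; "width": opening from 0.0 (shut) to 1.0 (fully open).
Only numpy, scipy, OpenCV 4.12 (cv2) and the standard library are available. Lean on these libraries where they do the work, as an engineer would, in place of code of your own. Each camera call takes 0.05 s, during which the arm holds its last target.

## Task

Take the capsule block with the many small holes out of its filling station and lay it flat inside the steel tray. It sits flush, with no room for fingers, so first press down its end next to the notch in the station's wall until it rocks up and stays tilted, then grip it across its width at the raised end. Leave the block with the few big holes where it sits.

Things in the scene. Friction and masses are not known exactly. Their poses are not given: they have to be found in the camera images.
- fine_block_center (a point): The block to move: centre (half-way up) of the loose white block with 36 small holes (9 x 4), about 0.2 kg. 120 mm long (its x), 50 wide (y), 26 high (z up); at both ends the top 18 mm is set back 8 mm, leaving an 8 mm thick foot. Starts level in station_a's pocket, x along the station's x, top flush with the rim.
- station_a: Station that holds the fine block: fixed grey base 160 mm long (x), 92 wide (y), 60 high; origin at the centre of its underside, z up. Pocket in its top 123 x 53 mm. Pocket floor: flat at 34 mm height from the -x end to 2.5 mm past the centre, then sloping down at 24 degrees to the +x end. The +x wall has a notch 32 mm wide in its middle, down to 34 mm height; it marks the end to press.
- station_a_press (a point): Where to press: on station_a's centre line, 42 mm to +x of its centre, at rim height (60 mm), on the block's top. Pushed down there some 12 mm (a few newtons), the block rocks over the end of the flat floor onto the slope and stays there by itself, tilted 24 degrees, its centre about 8 mm farther to +x and its -x end raised, top edge some 20 mm above the rim.
- station_a_grip (a point): Where to grip the block once rocked up: on the centre line, 19 mm to -x of the station's centre (27 mm from the tilted block's centre), 6 mm above the rim. Axes as station_a. Its sides, 50 mm apart along y, stand clear of the rim here by some 8 to 18 mm; put the finger ends just above the rim (60 mm).
- station_b: The other station, same in all, which holds the coarse block; origin and axes as for station_a. The two stations and the tray stand in any order.
- coarse_block_center (a point): Bystander: centre (half-way up) of the other white block, same size, with only 8 big holes (4 x 2), in the other station. To be left alone.
- tray_floor (a point): Centre of the inner floor of the fixed shallow steel tray: inside 182 mm (x) by 132 mm (y), floor 4 mm above the table, walls 4 mm thick, rim 16 mm above the table. Its x is along the tray's length, z up.
There are look-alikes about, which are no part of the job. Leave any turquoise look-alike of the part that bears fine_block_center alone.

How it is judged:
On the way:
1. the fine block is rocked up in its station: tilted more than 14 degrees, still within 30 mm of the station's centre (angle between fine_block_center's own z axis and vertical above 0.245 rad and horizontal distance between fine_block_center and station_a below 0.03 m and height (world z) of fine_block_center below 0.062 m), for 0.2 s.
At the end, for the whole second after the job is handed in: The fine block lies flat on the tray's floor, upright way up (tilt under 6 degrees, centre less than 18 mm above the floor), wholly inside the tray's walls, and the coarse block is within 12 mm of where it was (z of fine_block_center in the frame of tray_floor below 0.018 m and angle between fine_block_center's own z axis and vertical below 0.1 rad and x of fine_block_center in the frame of tray_floor between -0.065 and 0.065 m and y of fine_block_center in the frame of tray_floor between -0.045 and 0.045 m and distance of coarse_block_center from where it was at the start of the episode below 0.012 m); the robot touches nothing.
It fails at once if the coarse block is rocked up or taken out of its station (distance of coarse_block_center from where it was at the start of the episode above 0.02 m or angle between coarse_block_center's own z axis and vertical above 0.2 rad).
It also fails if it takes over 46 s, if anything falls off the work surface, if the arm or the gripper's body presses on something with over 40 N, if the wrist force passes 120 N, or if a joint passes its speed limit or range.

## Working session

There is one attempt and no reset: what is moved stays moved. The work goes in short steps, Python scripts to look and compute and a tool call to move; the robot and the scene stay as the last step left them, time stands still between calls to the robot, and variables do not carry over. Pictures are saved under pics/ and viewed, and the job is handed in when it is done.

Besides the shell and the picture viewer there is one more tool, called after ">>>" as name(argument=value, ...), one argument or row to a line, values as JSON. send_rows: Moves the arm, as the interface text tells. Shift numbers are shares of 500 mm and turn numbers shares of pi rad, none past 1 either way. Its arguments: {"type":"object","properties":{"series":{"type":"array"},"grip_force":{"type":"number"}},"required":["series"]}

```bash
mkdir -p pics
cat > h.py <<'E'
import numpy as np, cv2, json
from bench import robot
def cap(n,f):
    d=robot.capture(n); cv2.imwrite('pics/'+f+'.png',d['frame'])
    np.savez('pics/'+f+'.npz',K=d['camera_matrix'],R=d['R'],t=d['t'],f=d['frame']); return d
def ray(f,uv,z):
    d=np.load('pics/'+f+'.npz'); uv=np.atleast_2d(np.array(uv,float))
    K,R,t=np.array(d['K']),np.array(d['R']),np.array(d['t'])
    r=(R.T@np.linalg.inv(K)@np.c_[uv,np.ones(len(uv))].T).T; c=-R.T@t
    return c+r*((z-c[2])/r[:,2])[:,None]
E
python3 - <<'E'
from h import *
for n in ['scene','top','wrist']:
    d=cap(n,n+'0'); print(n,-np.array(d['R']).T@np.array(d['t']))
print(robot.sense())
E
```

```text
scene [1.14410438 0.48243373 0.79683747]
top [ 0.24883511 -0.13590501  1.02630116]
wrist [ 0.33458621 -0.56102889  0.37208796]
{'time': 0.15, 'qpos': array([ 1.03799155,  0.39904266,  0.04502148,  1.53757339, -0.01874495,
        1.20692774, -0.05071294]), 'joint_velocities': array([-0.00056066, -0.00187229,  0.0016837 , -0.0026312 , -0.00055963,
        0.00134007, -0.00086742]), 'effort': array([ 2.12261919e-03, -4.75560987e+01,  1.36682108e+00, -2.54514474e+01,
        1.17245721e-02,  6.45943990e-03,  3.81518689e-06]), 'position': array([ 0.27303837, -0.58929193,  0.20369614]), 'orientation': array([-3.87179012e-04,  8.42738394e-01, -5.38322779e-01, -6.59745246e-04]), 'contact_force': array([ 0.49978013, -0.19373095,  0.24994569]), 'moment': array([-0.07474771,  0.05108713, -0.02209635]), 'width': 1.0007367851832007}
```

View pics/scene0.png

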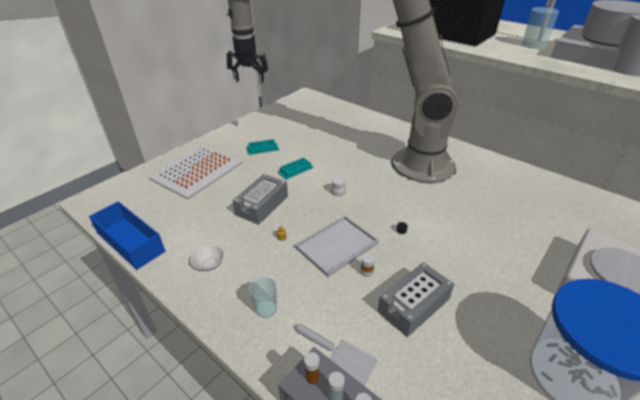

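View pics/top0.png

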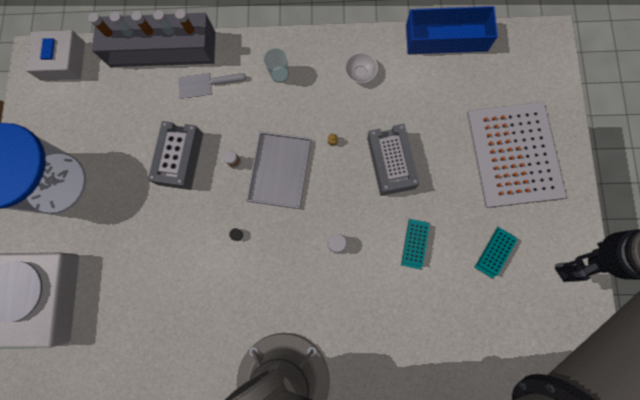

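View pics/wrist0.png

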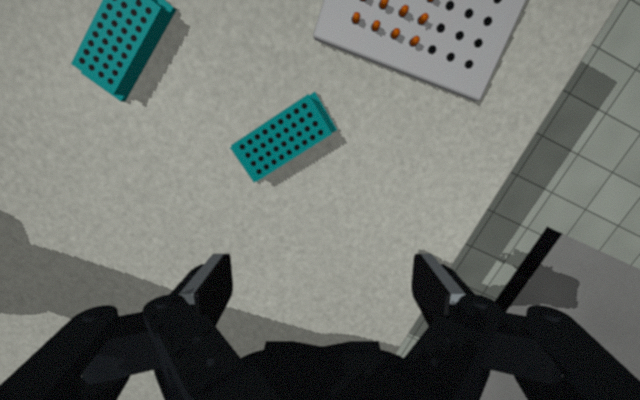

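The fine block's station is at about (393,158) in the top view, the coarse one at (175,155) and the tray at (280,170). The turquoise look-alikes are at (415,243) and (497,252). I'll zoom in on the station to find its notch.

Run:
```python
from h import *
f=cv2.imread('pics/top0.png')
a=cv2.resize(f[115:205,350:440],(540,540),interpolation=cv2.INTER_CUBIC)
cv2.imwrite('pics/z1.png',a)
f=cv2.imread('pics/scene0.png')
a=cv2.resize(f[165:230,220:300],(640,520),interpolation=cv2.INTER_CUBIC)
cv2.imwrite('pics/z2.png',a)
f=cv2.imread('pics/top0.png')
hsv=cv2.cvtColor(f,cv2.COLOR_BGR2HSV)
# dark grey station
for nm,(x0,y0,x1,y1) in dict(A=(355,115,430,205),T=(240,125,320,215)).items():
    c=f[y0:y1,x0:x1]; g=cv2.cvtColor(c,cv2.COLOR_BGR2GRAY)
    print(nm,g[::6,::6])
    print(c[45,20],c[3,3],c[45,38])
```

```text
A [[138 139 138 138 137 136 137 136 138 139 140 141 140]
 [139 136 137 144 140 145 139 142 140 144 142 135 139]
 [136 142 135 139 134 135 128  84  98 140 142 135 140]
 [140 142 119 116  85  61  80  51  86 108 108 140 138]
 [137 139  92  86 105 137 122 104  85  94  93 124 139]
 [132 136 135  84  87 114 116 112  80  86  92  95 143]
 [142 137 139  73  85  94 129 123  84  80  93  93 136]
 [136 139 135  60  83 126  72 120 120  84  97  94 136]
 [139 139 133  79  84 126 133  95 105  81  93  94 112]
 [134 141 139 124  82  91 110 118 123  81  86  94  93]
 [137 134 134 138  74  81 102 138 130  69  80  94  95]
 [136 137 138 137  61  82  94  99  85  84 120  95  93]
 [139 141 140 142  65 118  85  81  68  52  55  94  94]
 [137 139 137 141 108  49  65  89  97  96  94 129 139]
 [136 138 139 140 143 138 137 136 135 136 137 138 141]]
[72 69 69] [135 139 143] [110 106 111]
T [[134 138 140 138 140 140 135 137 136 138 140 138 138 139]
 [139 141 139 133 135 138 136 138 135 137 137 138 138 138]
 [140 141 137 123 102 120 116 112  88  94 121 124 138 143]
 [141 138 134  91 118 121 120 122 120 122 120 118  94 143]
 [140 141 140  76 120 122 121 123 121 121 120 119  95 142]
 [135 140 139  83 122 125 121 124 122 120 120 118  99 142]
 [ 73  97  98  87 122 124 122 123 122 118 119 110 120 137]
 [ 95  95 111 105 122 124 122 123 120 119 119  94 140 138]
 [138 137 107 127 122 124 124 122 121 118 120  93 140 137]
 [139 138  80 125 126 125 126 125 123 121 119  94 139 143]
 [136 138  84 125 127 124 127 124 124 124 119  95 136 139]
 [136 139  92 124 128 123 128 125 123 123 126  99 139 135]
 [137 137 107 124 126 126 126 125 123 124 120 120 136 140]
 [139 142 132 113  98 118 119 122 126 124  94 134 140 139]
 [140 141 139 137 142 141 136 136 138 129 117 138 136 138]]
[129 123 127] [135 140 145] [128 122 125]
```

View pics/z1.png

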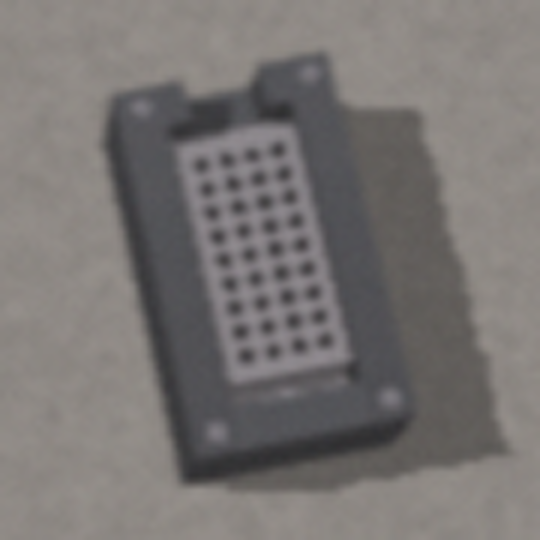

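View pics/z2.png

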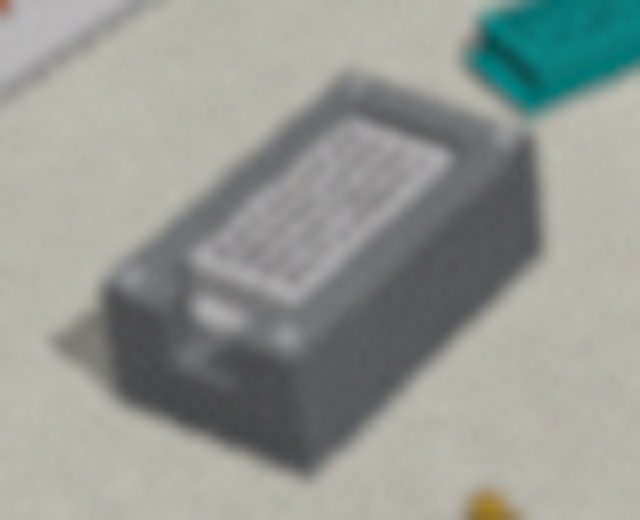

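The notch is at the image-top end of station A, which is the end away from the robot. The four rim screws and the block's top corners are clear in the zoomed view, so I'll measure from those.

Run:
```python
from h import *
Z=lambda p:(np.array(p)+.5)/6-.5+np.array([350,115])
s=ray('top0',Z([(142,107),(313,75),(391,398),(217,432)]),.06)
b=ray('top0',Z([(177,143),(288,127),(352,362),(232,382)]),.06)
for q in (s,b):
    c=q.mean(0); d=(q[0]+q[1]-q[2]-q[3])[:2]/2
    print(c.round(4),np.degrees(np.arctan2(d[1],d[0])),np.linalg.norm(d),np.linalg.norm(q[0]-q[1]),np.linalg.norm(q[2]-q[3]))
f=cv2.imread('pics/top0.png')
a=cv2.resize(f[120:220,230:330],(600,600),interpolation=cv2.INTER_CUBIC)
cv2.imwrite('pics/z3.png',a)
```

```text
[ 0.5347 -0.2818  0.06  ] 10.01752604400218 0.1419916589721868 0.07284861255519252 0.07220482196603184
[ 0.5341 -0.2805  0.06  ] 10.817846029488342 0.10415838919448203 0.046715020383598024 0.049677409610245624
```

View pics/z3.png

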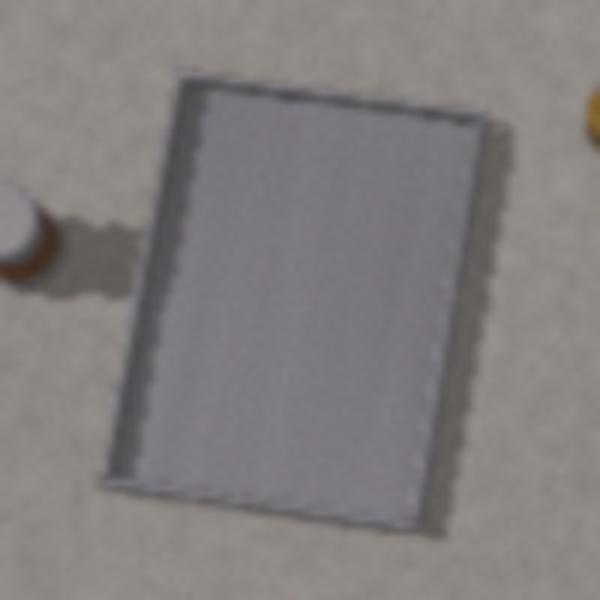

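Run:
```python
from h import *
Z=lambda p:(np.array(p)+.5)/6-.5+np.array([230,120])
q=ray('top0',Z([(182,73),(484,117),(422,530),(105,487)]),.016)
c=q.mean(0); d=(q[0]+q[1]-q[2]-q[3])[:2]/2
print(c.round(4),np.degrees(np.arctan2(d[1],d[0])),np.linalg.norm(d),np.linalg.norm(q[0]-q[1]),np.linalg.norm(q[2]-q[3]))
```

```text
[0.5204 0.0098 0.016 ] -8.951205316471006 0.18721479951748005 0.13633689996021953 0.1381938610188846
```

>>> send_rows(
  series=[
    [0.08,0.1,0.05,-0.03,-1],
    [0.16,0.2,0.09,-0.06,-1],
    [0.23,0.28,0.09,-0.081,-1],
    [0.3,0.36,0.09,-0.081,-1],
    [0.36,0.43,0.09,-0.081,-1],
    [0.4,0.49,0.09,-0.081,-1],
    [0.43,0.53,0.09,-0.081,-1],
    [0.454,0.558,0.09,-0.081,-1],
    [0.454,0.558,0.09,-0.081,-1],
    [0.454,0.558,0.09,-0.081,-1],
  ],
)

```text
time: 0.98
position: [0.506, -0.301, 0.2486]
orientation: [-0.004, 0.772, -0.636, -0.001]
contact_force: [1.0, 0.5, -0.1]
width: -0.002
```

Run:
```python
from h import *
cap('wrist','w1'); s=robot.sense(); print(s['position'],s['orientation'])
```

```text
[ 0.50310349 -0.30524091  0.24845754] [-0.00159366  0.77052486 -0.63740722 -0.00096549]
```

View pics/w1.png

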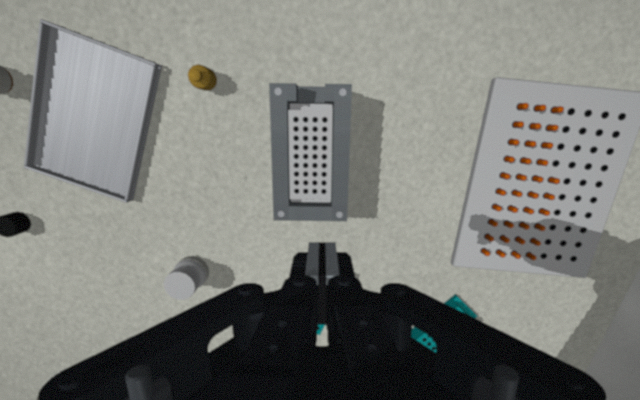

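The wrist view shows station A aligned with the image. Its screws are at (278,92), (344,92), (341,214) and (282,214), with the notch at the top. I'll cross-check these against the top view.

Run:
```python
from h import *
for q in (ray('w1',[(278,92),(344,92),(341,214),(282,214)],.06),ray('w1',[(288,103),(333,103),(331,203),(290,203)],.06),
          ray('w1',[(43,21),(160,66),(130,201),(27,166)],.016)):
    c=q.mean(0); d=(q[0]+q[1]-q[2]-q[3])[:2]/2
    print(c.round(4),np.degrees(np.arctan2(d[1],d[0])),np.linalg.norm(d),np.linalg.norm(q[0]-q[1]),np.linalg.norm(q[2]-q[3]))
```

```text
[ 0.5336 -0.282   0.06  ] 10.83146497449622 0.14175381148055852 0.07350008763111228 0.07298790748487569
[ 0.5347 -0.2809  0.06  ] 10.556468141097037 0.11609246323310263 0.05056968451440138 0.050220429900629936
[0.5219 0.0062 0.016 ] -9.503013351732857 0.18337963537841817 0.14127370280095194 0.13891508070857767
```

>>> send_rows(
  series=[
    [0.06,0.03,-0.05,0,-1],
    [0.11,0.05,-0.11,-0.002,-1],
    [0.144,0.062,-0.18,-0.002,-1],
    [0.144,0.062,-0.25,-0.002,-1],
    [0.144,0.062,-0.3,-0.002,-1],
    [0.144,0.062,-0.335,-0.002,-1],
    [0.144,0.062,-0.347,-0.002,-1],
    [0.144,0.062,-0.347,-0.002,-1],
    [0.144,0.062,-0.347,-0.002,-1],
  ],
)

```text
time: 1.78
position: [0.5752, -0.2754, 0.0756]
orientation: [-0.002, 0.768, -0.64, -0.0]
contact_force: [0.0, 0.4, 0.4]
width: -0.0
```

Run:
```python
from h import *
cap('wrist','w2'); s=robot.sense(); print(s['position'],s['orientation'],s['contact_force'])
```

```text
[ 0.57591385 -0.27539448  0.07651908] [-1.81712972e-03  7.68237805e-01 -6.40161880e-01  3.73651350e-04] [0.31402768 0.51063312 0.45329312]
```

View pics/w2.png

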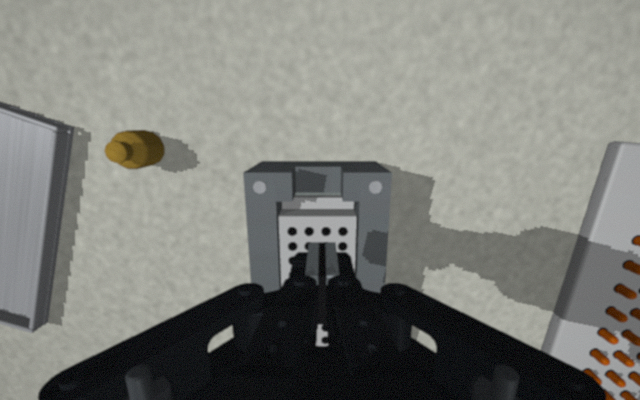

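The closed fingertips at (320,243) are centred over the notch end. Pressing down in slow steps.

>>> send_rows(
  series=[
    [0,0.002,-0.015,0,-1],
    [0,0.002,-0.03,0,-1],
    [0,0.002,-0.037,0,-1],
    [0,0.002,-0.043,0,-1],
    [0,0.002,-0.049,0,-1],
    [0,0.002,-0.053,0,-1],
    [0,0.002,-0.056,0,-1],
    [0,0.002,-0.056,0,-1],
    [0,0.002,-0.056,0,-1],
  ],
)

```text
time: 2.58
position: [0.576, -0.2744, 0.0485]
orientation: [-0.002, 0.768, -0.64, 0.0]
contact_force: [-0.0, 0.0, -0.4]
width: 0.001
```

Run:
```python
from h import *
cap('wrist','w3');d=cap('scene','s3'); 
cv2.imwrite('pics/z4.png',cv2.resize(d['frame'][150:250,200:320],(720,600),interpolation=cv2.INTER_CUBIC))
s=robot.sense(); print(s['position'],s['contact_force'])
```

```text
[ 0.57608795 -0.27447309  0.04873402] [-0.57734484  0.83455402  0.02475737]
```

View pics/w3.png

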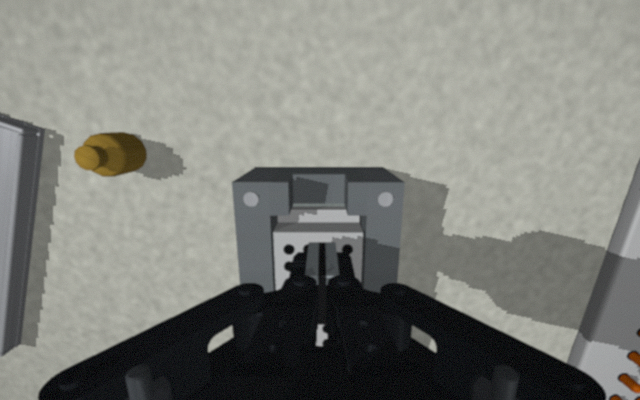

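View pics/z4.png

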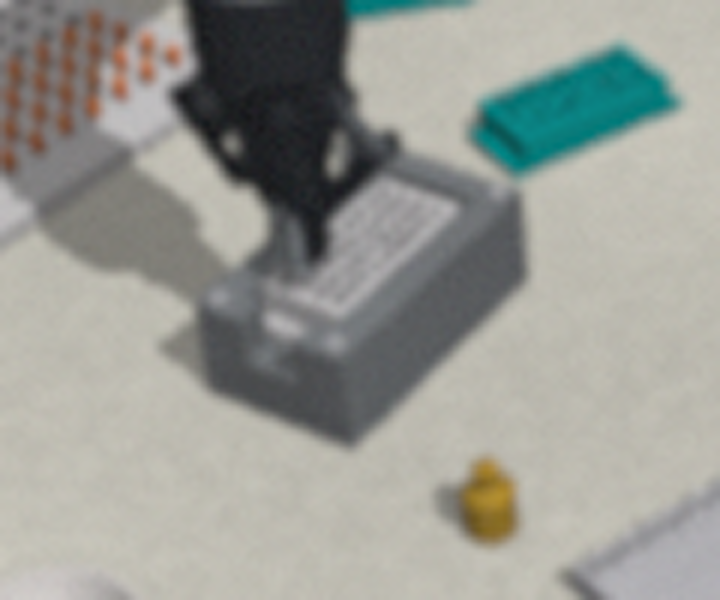

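The block is still flush and there is no force yet, so I'll continue in small steps.

>>> send_rows(
  series=[
    [0,0,-0.006,0,-1],
    [0,0,-0.01,0,-1],
    [0,0,-0.01,0,-1],
  ],
)

```text
time: 2.93
position: [0.5757, -0.2743, 0.0432]
orientation: [-0.002, 0.768, -0.64, 0.0]
contact_force: [-0.5, 0.2, -0.4]
width: 0.005
```

Run:
```python
from h import *
d=cap('scene','s4'); 
cv2.imwrite('pics/z5.png',cv2.resize(d['frame'][150:250,200:320],(720,600),interpolation=cv2.INTER_CUBIC))
cap('wrist','w4')
s=robot.sense(); print(s['position'],s['contact_force'])
```

```text
[ 0.57592863 -0.27441554  0.04350911] [ 0.21048733  0.17771256 -0.55644913]
```

View pics/z5.png

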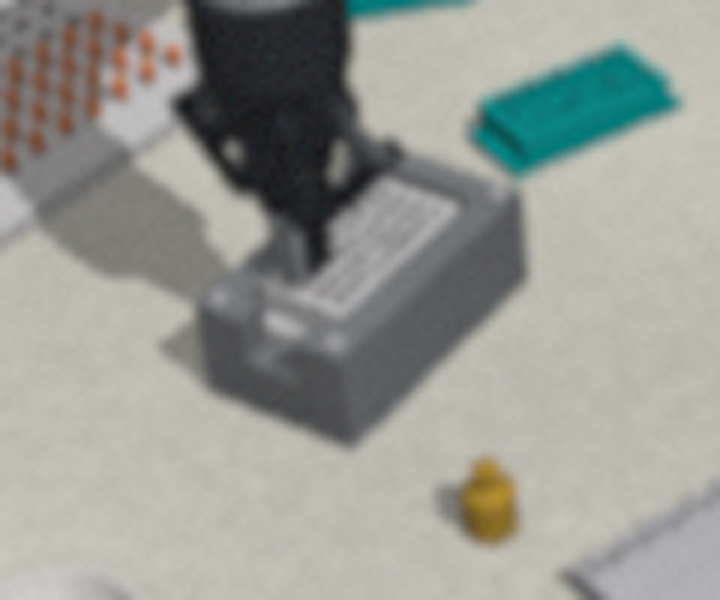

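View pics/w4.png

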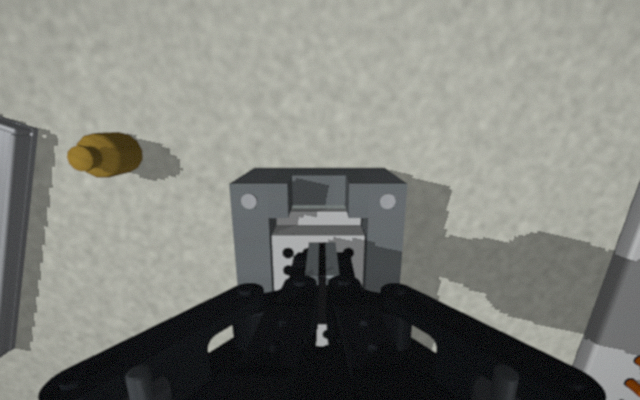

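```bash
python3 - <<'E'
from h import *
for f,p in (('w4',[.5759,-.2744,.0435]),('s4',[.5759,-.2744,.0435]),('s4',[.5759,-.2744,.055]),('s4',[.5759,-.2744,.065])):
    d=np.load('pics/'+f+'.npz'); c=d['R']@np.array(p)+d['t']; u=d['K']@c; print(f,c,u[:2]/u[2], (u[:2]/u[2]-[200,150])*6)
# station height check: screws seen in scene vs z
d=np.load('pics/scene0.npz')
c10=np.array([np.cos(.1815),np.sin(.1815)]); n=np.array([-c10[1],c10[0]])
for sx in(1,-1):
  for sy in (1,-1):
    p=np.r_[np.array([.534,-.2818])+sx*.071*c10+sy*.0365*n,.06]; u=d['K']@(d['R']@p+d['t']); print((u[:2]/u[2]-[200,150])*6)
E
cat > z.py <<'E'
from h import *
d=np.load('pics/w4.npz')['f']; cv2.imwrite('pics/z6.png',cv2.resize(d[160:310,220:420],(800,600),interpolation=cv2.INTER_CUBIC))
E
python3 z.py
```

```text
w4 [4.57814660e-06 2.02913330e-02 1.80292308e-01] [321.72487124 240.31007724] [730.34922742 541.86046344]
s4 [-0.20206334  0.00513348  1.19260845] [251.36422956 201.78131543] [308.18537738 310.68789259]
s4 [-0.20217043 -0.00379759  1.18536452] [250.92311844 198.83935813] [305.53871062 293.03614876]
s4 [-0.20226356 -0.01156374  1.17906545] [250.53513772 196.25175007] [303.21082632 277.51050042]
[328.82171326 340.04342993]
[211.70639667 294.16807014]
[491.6585019  189.54551326]
[379.63209056 150.49075584]
```

View pics/z6.png

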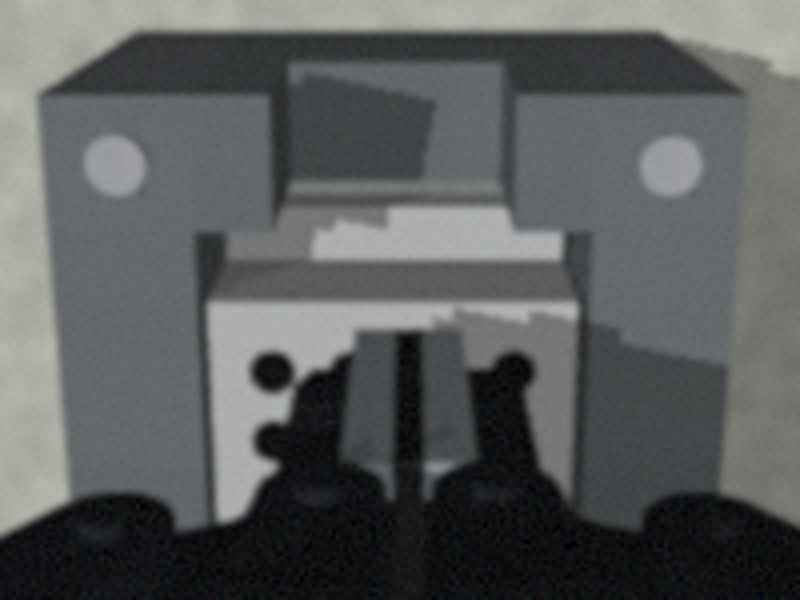

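The block top near the notch now looks slightly below the rim: its image scale is smaller than the screws'. Tipping it takes only a few tenths of a newton, so it is being pressed. I'll keep going down.

>>> send_rows(
  series=[
    [0,0,-0.005,0,-1],
    [0,0,-0.01,0,-1],
    [0,0,-0.01,0,-1],
  ],
)

```text
time: 3.28
position: [0.5754, -0.2742, 0.0378]
orientation: [-0.002, 0.768, -0.64, -0.0]
contact_force: [-0.1, -0.7, 0.0]
width: 0.0
```

Run:
```python
from h import *
d=cap('scene','s5'); 
a=cv2.resize(d['frame'][165:235,220:305],(400,330),interpolation=cv2.INTER_CUBIC)
b=cv2.resize(np.load('pics/scene0.npz')['f'][165:235,220:305],(400,330),interpolation=cv2.INTER_CUBIC)
cv2.imwrite('pics/z7.png',np.hstack([b,a]))
s=robot.sense(); print(s['position'],s['contact_force'])
```

```text
[ 0.57553256 -0.27424665  0.03799781] [-0.2852342   0.17016216 -0.71951595]
```

View pics/z7.png

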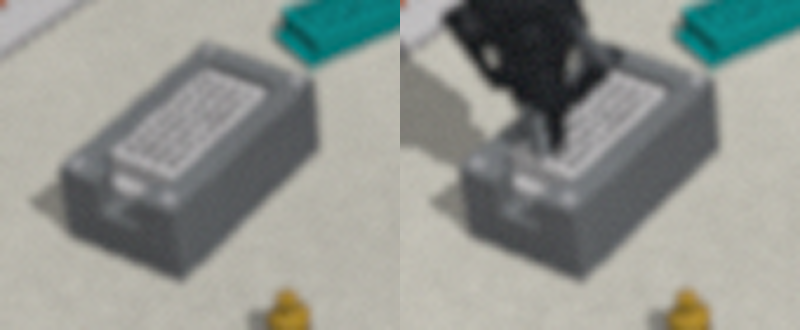

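Run:
```python
from h import *
cap('wrist','w5'); s=robot.sense(); tz=s['position']; print(tz)
c10=np.array([np.cos(.1815),np.sin(.1815)]); n=np.array([-c10[1],c10[0]])
for f in ('w5','s5'):
  d=np.load('pics/'+f+'.npz')
  for dz in (0,.01,.02,.03):
    o=[]
    for dx in (-.011,0,.011):
      p=np.array(tz)+np.r_[dx*c10,dz]; u=d['K']@(d['R']@p+d['t']); o.append((u[:2]/u[2]).round(1))
    print(f,dz,o)
d=np.load('pics/w5.npz')['f']; cv2.imwrite('pics/z8.png',cv2.resize(d[160:310,220:420],(800,600),interpolation=cv2.INTER_CUBIC))
```

```text
[ 0.57577613 -0.27433296  0.03825866]
w5 0 [array([321.8, 257.2]), array([321.8, 240.2]), array([321.8, 222.7])]
w5 0.01 [array([321.7, 264.6]), array([321.7, 246.8]), array([321.8, 228.4])]
w5 0.02 [array([321.7, 272.9]), array([321.7, 254.2]), array([321.7, 234.8])]
w5 0.03 [array([321.6, 282.2]), array([321.7, 262.5]), array([321.7, 242. ])]
s5 0 [array([253.8, 201.1]), array([251.6, 203.1]), array([249.4, 205.1])]
s5 0.01 [array([253.4, 198.6]), array([251.2, 200.6]), array([249. , 202.6])]
s5 0.02 [array([253.1, 196. ]), array([250.8, 198. ]), array([248.6, 200. ])]
s5 0.03 [array([252.7, 193.4]), array([250.5, 195.4]), array([248.2, 197.4])]
```

View pics/z8.png

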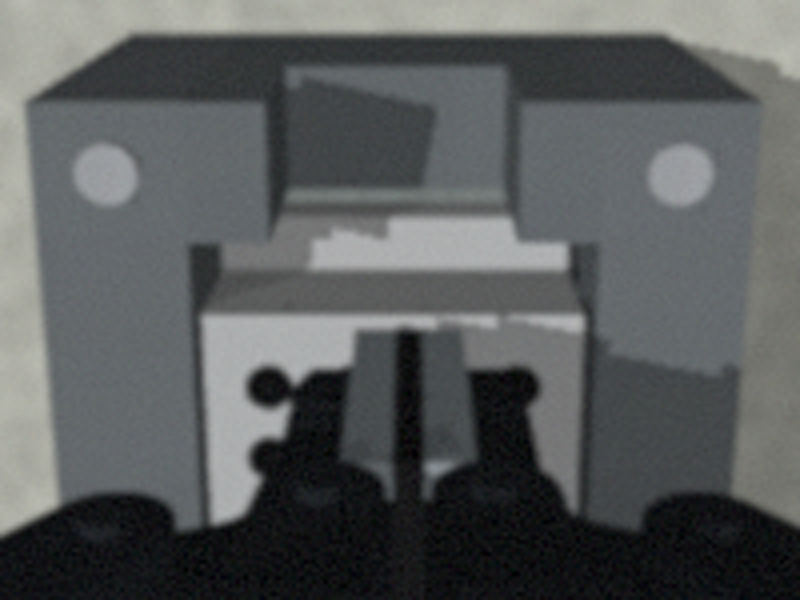

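The scene view puts the fingertip at z ≈ 0.058, about 20 mm above the reported TCP. That means the tip is only now reaching the block, so I'll continue with small steps.

>>> send_rows(
  series=[
    [0,0,-0.004,0,-1],
    [0,0,-0.008,0,-1],
    [0,0,-0.012,0,-1],
    [0,0,-0.012,0,-1],
  ],
)

```text
time: 3.72
position: [0.5754, -0.2742, 0.0317]
orientation: [-0.002, 0.768, -0.64, -0.0]
contact_force: [0.5, -0.6, -1.0]
width: -0.002
```

```bash
cat > v.py <<'E'
import sys
from h import *
k=sys.argv[1]
d=cap('scene','s'+k); w=cap('wrist','w'+k)
a=cv2.resize(d['frame'][165:235,220:305],(365,300),interpolation=cv2.INTER_CUBIC)
b=cv2.resize(w['frame'][160:310,220:420],(400,300),interpolation=cv2.INTER_CUBIC)
cv2.imwrite('pics/v'+k+'.png',np.hstack([a,b]))
s=robot.sense(); print(s['position'],s['contact_force'],s['width'],s['orientation'],s['time'])
E
python3 v.py 6
```

```text
[ 0.57561713 -0.27426745  0.03206287] [-0.2370647   0.33443007  0.01864792] -0.00020539257527668486 [-1.68580181e-03  7.68239381e-01 -6.40160456e-01 -5.76625028e-05] 3.8167
```

View pics/v6.png

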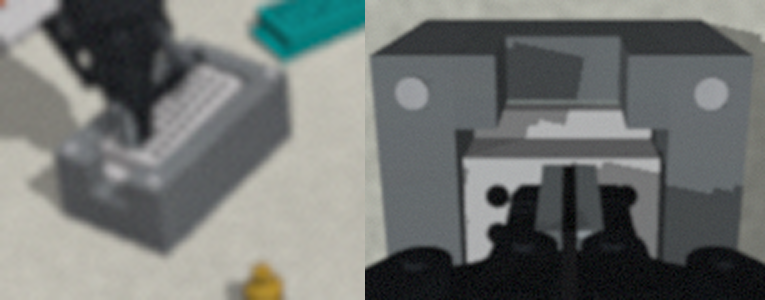

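>>> send_rows(
  series=[
    [0,0,-0.004,0,-1],
    [0,0,-0.008,0,-1],
    [0,0,-0.012,0,-1],
    [0,0,-0.012,0,-1],
  ],
)

```text
time: 4.15
position: [0.5751, -0.2741, 0.0254]
orientation: [-0.001, 0.768, -0.64, -0.001]
contact_force: [-0.7, -0.3, 0.1]
width: -0.0
```

```bash
python3 v.py 7
```

```text
[ 0.5753677  -0.27425116  0.02581225] [-0.57660443  0.00608285  0.37011938] 0.00016756017530283063 [-1.58034710e-03  7.68225567e-01 -6.40177241e-01 -2.82752309e-04] 4.25
```

View pics/v7.png

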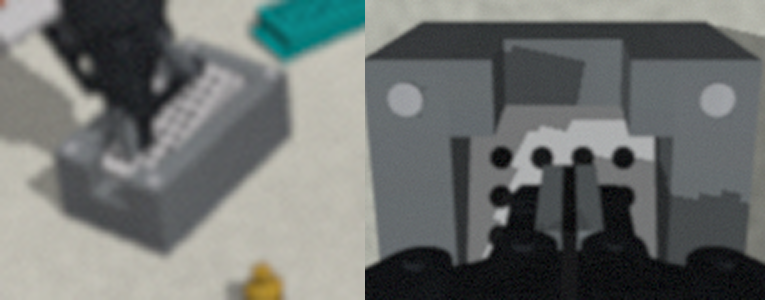

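The block rocked: the holes moved toward the notch and that end dropped. I'll lift off and check that it stays tilted.

>>> send_rows(
  series=[
    [0,0,0.05,0,-1],
    [0,0,0.12,0,-1],
    [-0.05,-0.01,0.2,0,0],
    [-0.12,-0.022,0.27,0,0.5],
    [-0.18,-0.033,0.3,0,1],
    [-0.2,-0.036,0.3,0,1],
    [-0.2,-0.036,0.3,0,1],
    [-0.2,-0.036,0.3,0,1],
  ],
)

```text
time: 4.92
position: [0.475, -0.2924, 0.1759]
orientation: [-0.002, 0.768, -0.641, 0.0]
contact_force: [0.9, 0.3, -0.1]
width: 0.849
```

```bash
python3 v.py 8
```

```text
[ 0.47612014 -0.29113947  0.17476989] [-0.36539885 -0.68230608  0.50599717] 0.9896437946139203 [-0.00192453  0.76870569 -0.63959909 -0.0009295 ] 5.0167
```

View pics/v8.png

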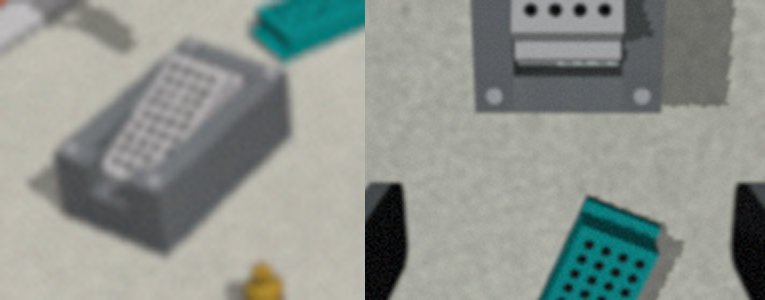

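View pics/w8.png

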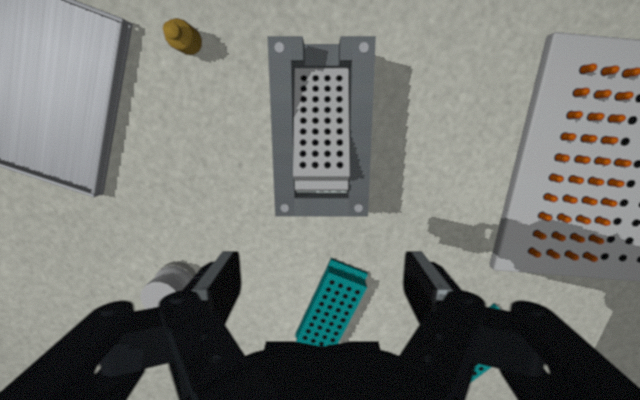

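The block stays tilted, with its raised −x end above the rim. Next I'll check the true fingertip depth from the open finger spacing.

Run:
```python
from h import *
d=np.load('pics/w8.npz'); K=d['K']; s=robot.sense(); p=np.array(s['position']); print(K[0,0],d['R'][2],p)
print('depth of tips from spacing',K[0,0]*.085/167)
j=np.array([np.cos(np.radians(-79.6)),np.sin(np.radians(-79.6)),0]); a=np.array([-j[1],j[0],0])
for dz in (0,.01,.02,.03,.04):
  o=[]
  for sx in(-.0425,.0425):
    for sa in (-.011,.011):
      q=p+[0,0,dz]+sx*j+sa*a; c=d['R']@q+d['t'];u=K@c; o.append(tuple((u[:2]/u[2]).round(0)))
  print(dz,c[2].round(3),o)
cv2.imwrite('pics/z9.png',cv2.resize(d['f'][220:330,160:480],(800,275),interpolation=cv2.INTER_CUBIC))
```

```text
301.6501420291403 [-0.2605544  -0.04491458 -0.96441385] [ 0.47612014 -0.29113947  0.17476989]
depth of tips from spacing 0.15353450342800554
0 0.178 [(np.float64(251.0), np.float64(256.0)), (np.float64(249.0), np.float64(222.0)), (np.float64(391.0), np.float64(257.0)), (np.float64(393.0), np.float64(222.0))]
0.01 0.168 [(np.float64(247.0), np.float64(263.0)), (np.float64(245.0), np.float64(227.0)), (np.float64(395.0), np.float64(264.0)), (np.float64(397.0), np.float64(228.0))]
0.02 0.158 [(np.float64(243.0), np.float64(272.0)), (np.float64(240.0), np.float64(234.0)), (np.float64(399.0), np.float64(272.0)), (np.float64(402.0), np.float64(234.0))]
0.03 0.149 [(np.float64(238.0), np.float64(281.0)), (np.float64(235.0), np.float64(241.0)), (np.float64(404.0), np.float64(281.0)), (np.float64(407.0), np.float64(241.0))]
0.04 0.139 [(np.float64(232.0), np.float64(291.0)), (np.float64(229.0), np.float64(249.0)), (np.float64(409.0), np.float64(292.0)), (np.float64(413.0), np.float64(249.0))]
```

View pics/z9.png

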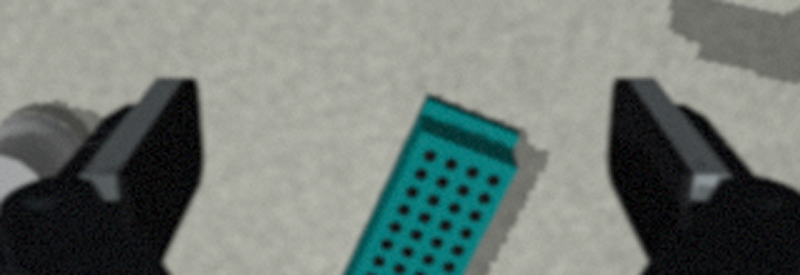

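By both row and spacing, the open tips sit about 30 mm above the reported TCP, against about 20 mm when shut. I'll trust the cameras over the reported height and descend in stages.

>>> send_rows(
  series=[
    [0.04,0.006,0,0,0.5],
    [0.078,0.012,-0.04,0,0.5],
    [0.078,0.012,-0.1,0,0.5],
    [0.078,0.012,-0.16,0,0.5],
    [0.078,0.012,-0.21,0,0.5],
    [0.078,0.012,-0.23,0,0.5],
    [0.078,0.012,-0.23,0,0.5],
    [0.078,0.012,-0.23,0,0.5],
  ],
)

```text
time: 5.68
position: [0.5158, -0.2845, 0.0593]
orientation: [-0.002, 0.769, -0.639, -0.001]
contact_force: [-0.0, -0.3, 0.7]
width: 0.749
```

```bash
python3 v.py 9
python3 - <<'E'
from h import *
d=np.load('pics/s9.npz')['f'];cv2.imwrite('pics/z10.png',cv2.resize(d[150:230,220:310],(675,600),interpolation=cv2.INTER_CUBIC))
E
```

```text
[ 0.51680017 -0.28554625  0.06128282] [0.22632675 0.27331179 0.16583984] 0.7500135972026472 [-2.38024590e-03  7.68810872e-01 -6.39471587e-01  5.16938148e-04] 5.7833
```

View pics/w9.png

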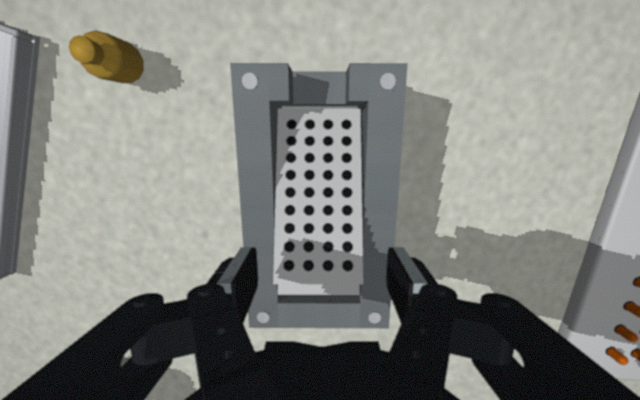

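View pics/z10.png

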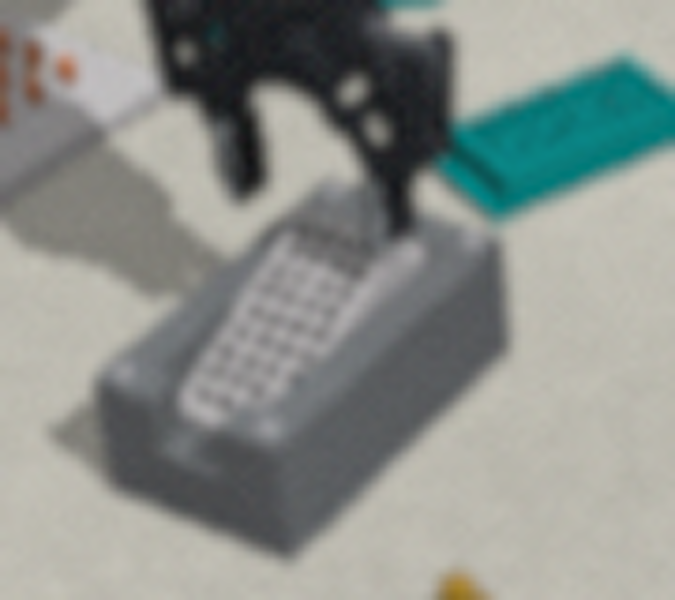

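Run:
```python
from h import *
d=np.load('pics/s9.npz');K=d['K']; p=np.array([.5163,-.2853,.060])
j=np.array([np.cos(np.radians(-79.6)),np.sin(np.radians(-79.6)),0])
for dz in (0,.01,.02,.03,.04):
  o=[]
  for sx in(-.037,.037):
      q=p+[0,0,dz]+sx*j; u=K@(d['R']@q+d['t']); o.append((u[:2]/u[2]).round(1))
  print(dz,o)
```

```text
0 [array([272.4, 190.5]), array([253.1, 183.5])]
0.01 [array([272.1, 187.9]), array([252.8, 181. ])]
0.02 [array([271.8, 185.3]), array([252.4, 178.4])]
0.03 [array([271.6, 182.7]), array([252.1, 175.8])]
0.04 [array([271.3, 180. ]), array([251.7, 173.1])]
```

The scene view puts the tips about 30 mm above the reported TCP at this opening. I'll lower 21 mm and shift 1.5 mm in +y to centre on the station.

>>> send_rows(
  series=[
    [-0.002,0.003,-0.02,0,0.4],
    [-0.002,0.003,-0.036,0,0.4],
    [-0.002,0.003,-0.042,0,0.4],
    [-0.002,0.003,-0.042,0,0.4],
  ],
)

```text
time: 6.12
position: [0.515, -0.2836, 0.0393]
orientation: [-0.002, 0.769, -0.639, -0.0]
contact_force: [-0.6, -0.1, -0.5]
width: 0.702
```

```bash
python3 v.py 10
python3 - <<'E'
from h import *
d=np.load('pics/s10.npz')['f'];a=cv2.resize(d[150:230,220:310],(360,320),interpolation=cv2.INTER_CUBIC)
w=np.load('pics/w10.npz')['f'];b=cv2.resize(w[200:340,220:420],(440,320),interpolation=cv2.INTER_CUBIC)
cv2.imwrite('pics/z11.png',np.hstack([a,b]))
E
```

```text
[ 0.51571024 -0.28401042  0.0401613 ] [0.54978253 0.23764668 0.51373386] 0.6984828461439794 [-2.36214843e-03  7.68805394e-01 -6.39478321e-01  4.05226852e-04] 6.2167
```

View pics/z11.png

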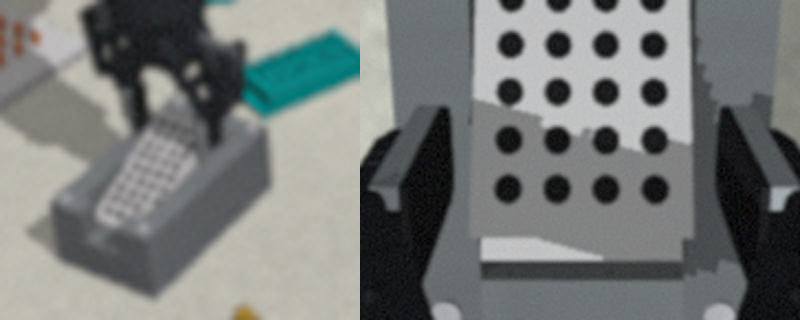

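Centred. I'll lower 3 mm more and close.

>>> send_rows(
  series=[
    [0,0,-0.004,0,0.4],
    [0,0,-0.007,0,0.4],
    [0,0,-0.007,0,0.1],
    [0,0,-0.007,0,-0.2],
    [0,0,-0.007,0,-0.4],
    [0,0,-0.007,0,-0.4],
    [0,0,-0.007,0,-0.4],
    [0,0,-0.007,0,-0.4],
  ],
  grip_force=70,
)

```text
time: 6.88
position: [0.5158, -0.2839, 0.0368]
orientation: [-0.002, 0.769, -0.639, 0.0]
contact_force: [-0.4, 1.0, 1.7]
width: 0.552
```

```bash
python3 v.py 11
python3 - <<'E'
from h import *
d=np.load('pics/s11.npz')['f'];a=cv2.resize(d[150:230,220:310],(360,320),interpolation=cv2.INTER_CUBIC)
w=np.load('pics/w11.npz')['f'];b=cv2.resize(w[200:340,220:420],(440,320),interpolation=cv2.INTER_CUBIC)
cv2.imwrite('pics/z12.png',np.hstack([a,b]))
E
```

```text
[ 0.51578198 -0.2839489   0.03679448] [0.8579068  2.04188376 2.14159534] 0.5518335539188888 [-2.42150685e-03  7.68814396e-01 -6.39467250e-01  4.44613209e-04] 6.9833
```

View pics/z12.png

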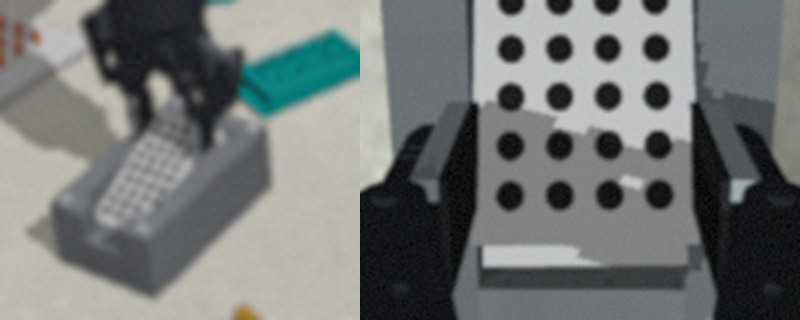

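The gripper stopped at 0.55 on the block's sides. Lifting.

>>> send_rows(
  series=[
    [0,0,0.01,0,-0.4],
    [0,0,0.03,0,-0.4],
    [0,0,0.06,0,-0.4],
    [0,0,0.1,0,-0.4],
    [0,0,0.15,0,-0.4],
    [0,0,0.2,0,-0.4],
    [0,0,0.24,0,-0.4],
    [0,0,0.24,0,-0.4],
  ],
)

```text
time: 7.65
position: [0.5187, -0.2857, 0.1622]
orientation: [-0.003, 0.769, -0.64, 0.005]
contact_force: [1.1, -1.4, -1.8]
width: 0.555
```

```bash
python3 v.py 12
python3 - <<'E'
from h import *
d=np.load('pics/s12.npz')['f'];a=cv2.resize(d[120:230,210:310],(360,396),interpolation=cv2.INTER_CUBIC)
w=np.load('pics/w12.npz')['f'];b=cv2.resize(w[160:340,220:420],(440,396),interpolation=cv2.INTER_CUBIC)
cv2.imwrite('pics/z13.png',np.hstack([a,b]))
E
```

```text
[ 0.51590486 -0.28423881  0.15755206] [ 0.79366211 -0.63004021 -2.22039133] 0.5540865906120266 [-0.00248454  0.76874837 -0.63954543  0.00119073] 7.75
```

View pics/z13.png

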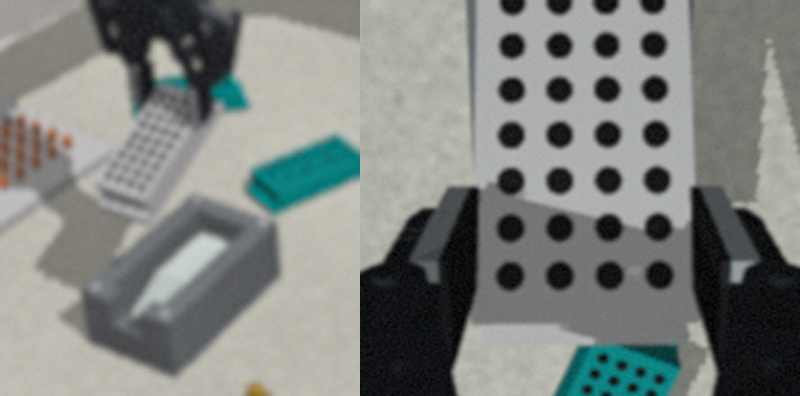

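The block is held, still tilted by about 24°. Carrying it over the tray, which by both views is centred at (0.521, 0.008) with yaw −9.2°.

>>> send_rows(
  series=[
    [-0.003,0.03,0,-0.01,-0.4],
    [-0.008,0.1,0,-0.03,-0.4],
    [-0.013,0.17,0,-0.05,-0.4],
    [-0.018,0.24,0,-0.07,-0.4],
    [-0.023,0.31,0,-0.09,-0.4],
    [-0.028,0.38,0,-0.109,-0.4],
    [-0.033,0.45,0,-0.109,-0.4],
    [-0.038,0.51,0,-0.109,-0.4],
    [-0.042,0.56,0,-0.109,-0.4],
    [-0.042,0.592,0,-0.109,-0.4],
  ],
)

```text
time: 8.58
position: [0.4926, 0.0153, 0.1558]
orientation: [0.001, -0.65, 0.76, 0.0]
contact_force: [0.3, -0.0, -2.3]
width: 0.553
```

>>> send_rows(
  series=[
    [0,0,0,0,-0.4],
    [0,0,0,0,-0.4],
    [0,0,0,0,-0.4],
  ],
)

```text
time: 8.83
position: [0.4916, 0.0136, 0.1547]
orientation: [-0.0, -0.65, 0.76, 0.0]
contact_force: [-0.3, -0.3, -1.5]
width: 0.551
```

```bash
python3 v.py 13
```

```text
[0.4922895  0.01315824 0.15525965] [-0.32906658 -0.79313335 -2.10710134] 0.5534683522800331 [ 3.13625005e-04 -6.48979097e-01  7.60806164e-01  1.23317263e-04] 8.9333
```

View pics/s13.png

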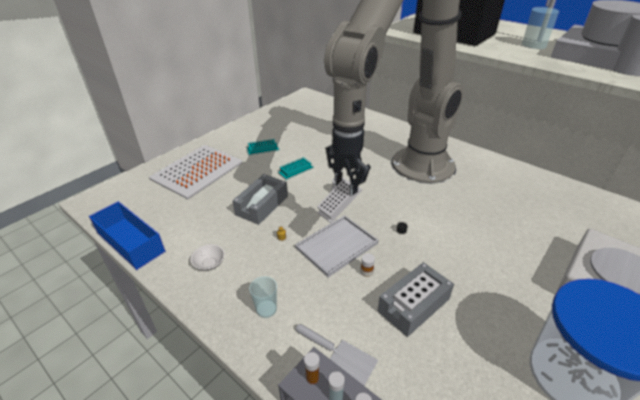

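View pics/w13.png

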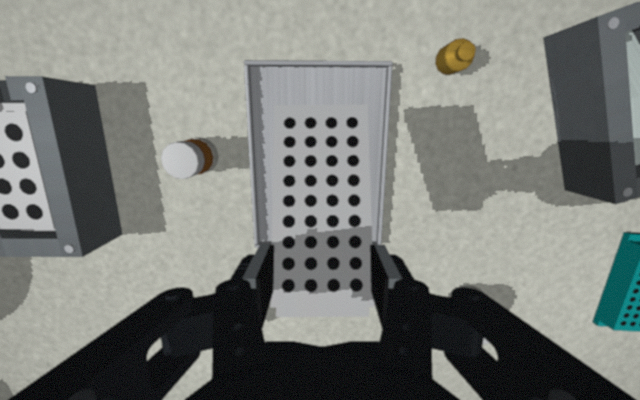

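The block is aligned with the tray: the tray's far corners are at (246,62) and (391,62), and the block is centred between them. I'll check how far ahead it needs to be.

Run:
```python
from h import *
q=ray('w13',[(246,62),(391,62)],.016); m=q.mean(0); e=q[0]-q[1]; n=np.array([e[1],-e[0],0]); n/=np.linalg.norm(n); print(q,np.linalg.norm(e),np.degrees(np.arctan2(n[1],n[0])),m-.095*n)
s=robot.sense()['position']; print('dist TCP->far edge',(m-s)@n,'lat',(m-s)@(e/np.linalg.norm(e)))
```

```text
[[ 0.62408955  0.06398815  0.016     ]
 [ 0.60292471 -0.06976974  0.016     ]] 0.13542201564525067 -8.991506249501914 [0.51967454 0.01195657 0.016     ]
dist TCP->far edge 0.1222363261264189 lat 0.003093051898111811
```

>>> send_rows(
  series=[
    [0.002,0,-0.04,0,-0.4],
    [0.002,0,-0.09,0,-0.4],
    [0.002,0,-0.14,0,-0.4],
    [0.002,0,-0.185,0,-0.4],
    [0.002,0,-0.215,0,-0.4],
    [0.002,0,-0.23,0,-0.4],
    [0.002,0,-0.234,0,-0.4],
    [0.002,0,-0.234,0,-0.4],
  ],
)

```text
time: 9.6
position: [0.4934, 0.0123, 0.0382]
orientation: [0.0, -0.648, 0.761, 0.0]
contact_force: [0.7, -0.4, -0.8]
width: 0.55
```

```bash
cat > v2.py <<'E'
import sys
from h import *
k=sys.argv[1]
d=cap('scene','s'+k); w=cap('wrist','w'+k)
a=cv2.resize(d['frame'][180:290,270:400],(390,330),interpolation=cv2.INTER_CUBIC)
b=cv2.resize(w['frame'][60:390,120:520],(400,330),interpolation=cv2.INTER_CUBIC)
cv2.imwrite('pics/v'+k+'.png',np.hstack([a,b]))
s=robot.sense(); print(s['position'],s['contact_force'],s['width'],s['time'])
E
python3 v2.py 14
```

```text
[0.49444419 0.01280487 0.03927054] [-0.15458204  0.16310068 -2.60205416] 0.5541466695499865 9.7
```

View pics/v14.png

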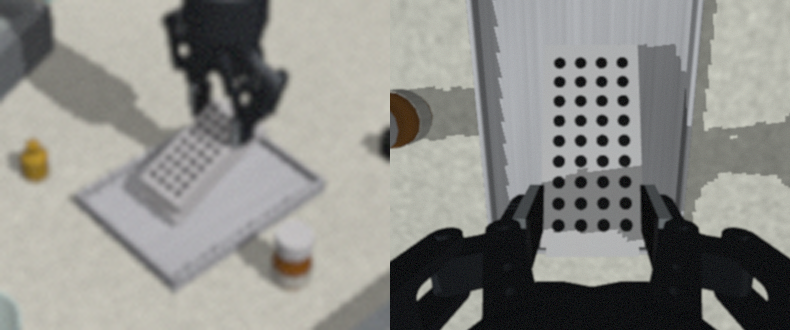

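The low end is just above the floor and inside the walls. I'll ease down with a lighter grip so the block swings flat.

>>> send_rows(
  series=[
    [0,0,-0.006,0,-0.4],
    [0,0,-0.012,0,-0.4],
    [0,0,-0.018,0,-0.4],
    [0,0,-0.024,0,-0.4],
    [0,0,-0.03,0,-0.4],
    [0,0,-0.036,0,-0.4],
    [0,0,-0.036,0,-0.4],
  ],
  grip_force=30,
)

```text
time: 10.28
position: [0.4921, 0.0134, 0.0212]
orientation: [-0.001, -0.649, 0.761, 0.001]
contact_force: [-8.0, 0.5, 11.6]
width: 0.554
```

```bash
python3 v2.py 15
```

```text
[0.49236773 0.01340878 0.02156209] [-7.51395354  0.89312719 10.03025214] 0.5552578870904945 10.3833
```

View pics/v15.png

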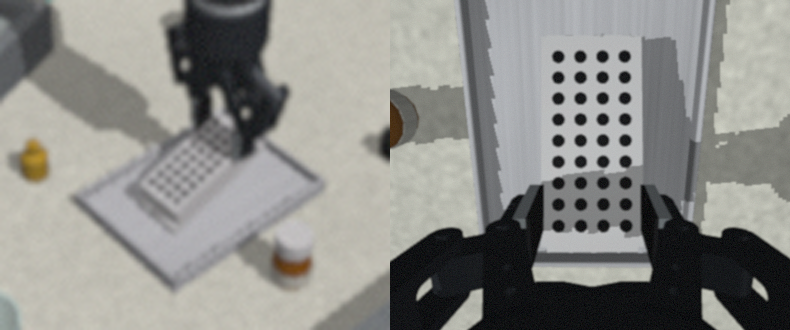

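The block is swinging flat in the grip, with about 11 N of contact. Continuing down.

>>> send_rows(
  series=[
    [0,0,-0.006,0,-0.4],
    [0,0,-0.012,0,-0.4],
    [0,0,-0.018,0,-0.4],
    [0,0,-0.024,0,-0.4],
    [0,0,-0.03,0,-0.4],
    [0,0,-0.03,0,-0.4],
  ],
  grip_force=20,
)

```text
time: 10.88
position: [0.4907, 0.014, 0.0065]
orientation: [-0.002, -0.649, 0.761, 0.002]
contact_force: [-6.1, 1.9, 9.0]
width: 0.555
```

```bash
python3 v2.py 16
```

```text
[0.49084634 0.01395885 0.00680318] [-6.16635913  1.74564933  8.48047433] 0.5521207566260793 10.9833
```

View pics/v16.png

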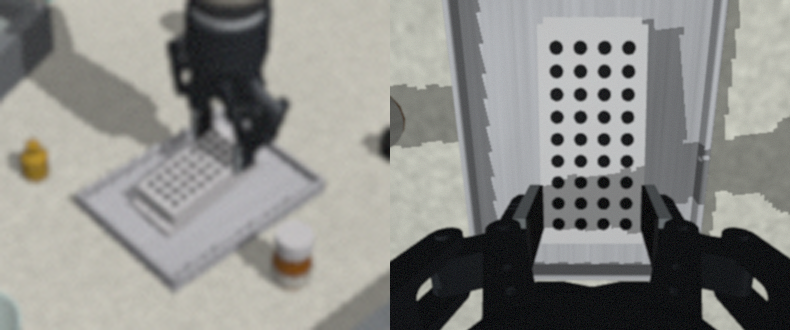

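>>> send_rows(
  series=[
    [0,0,-0.006,0,-0.4],
    [0,0,-0.011,0,-0.4],
    [0,0,-0.016,0,-0.4],
    [0,0,-0.016,0,-0.4],
    [0,0,-0.016,0,0],
    [0,0,-0.016,0,0.3],
    [0,0,-0.016,0,0.5],
    [0,0,-0.016,0,0.5],
    [0,0,-0.016,0,0.5],
  ],
)

```text
time: 11.73
position: [0.4913, 0.0139, -0.0012]
orientation: [-0.001, -0.649, 0.761, 0.001]
contact_force: [-0.4, 0.5, -0.1]
width: 0.75
```

```bash
python3 v2.py 17
```

```text
[ 0.4911019   0.01387529 -0.00120315] [-0.11497729 -0.28555487  0.63030104] 0.7501636129581083 11.8333
```

View pics/v17.png

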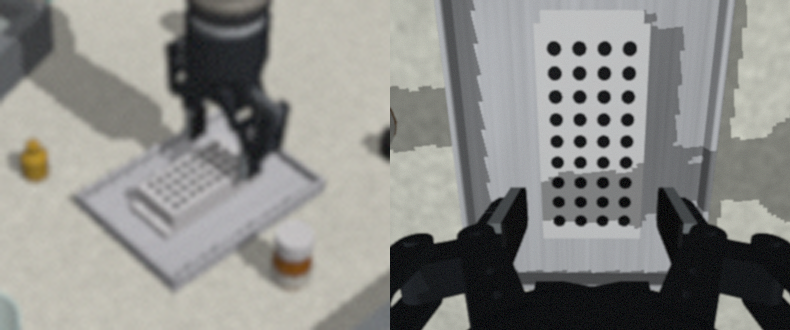

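The block is released and looks flat, with no contact force. Retracting straight up, then away.

>>> send_rows(
  series=[
    [0,0,0.02,0,0.5],
    [0,0,0.06,0,0.5],
    [0,0,0.12,0,0.5],
    [0,0,0.2,0,0.5],
    [0,0,0.28,0,0.5],
    [-0.05,-0.05,0.36,0,0.5],
    [-0.1,-0.12,0.42,0,0.5],
    [-0.1,-0.2,0.45,0,0.5],
    [-0.1,-0.28,0.45,0,0.5],
    [-0.1,-0.34,0.45,0,0.5],
  ],
)

```text
time: 12.67
position: [0.4417, -0.1525, 0.2269]
orientation: [0.0, -0.65, 0.76, -0.001]
contact_force: [1.1, 0.1, -0.2]
width: 0.753
```

Run:
```python
from h import *
d=cap('scene','s18'); t=cap('top','t18')
a=cv2.resize(d['frame'][180:290,270:400],(390,330),interpolation=cv2.INTER_CUBIC)
b=cv2.resize(t['frame'][120:220,220:330],(363,330),interpolation=cv2.INTER_CUBIC)
cv2.imwrite('pics/v18.png',np.hstack([a,b]))
x=cv2.absdiff(t['frame'],np.load('pics/top0.npz')['f'])[110:200,145:210]; print('coarse diff',x.mean(),x.max())
s=robot.sense();print(s['position'],s['contact_force'])
```

```text
coarse diff 15.116638176638176 25
[ 0.44024717 -0.15883474  0.22534696] [ 0.00760664  0.95372925 -0.77983113]
```

View pics/v18.png

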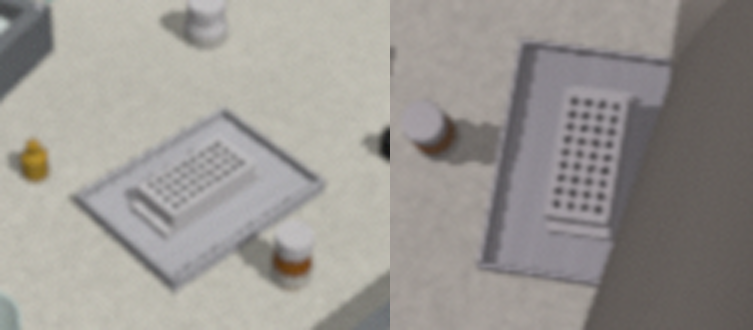

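View pics/t18.png

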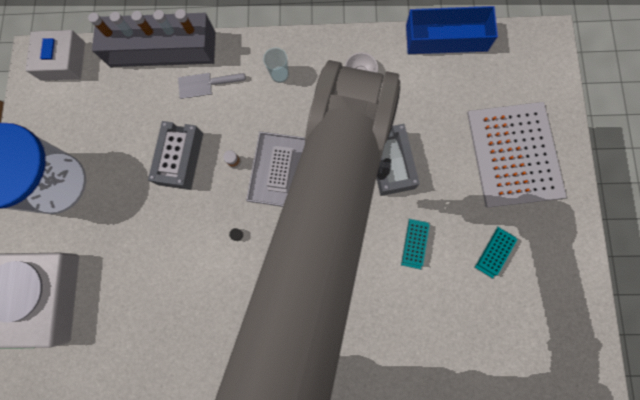

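The block looks flat in the tray, and the coarse block is unchanged at (175,155). Checking position and flatness from both views.

Run:
```python
from h import *
Q=np.array([(568,90),(630,95),(606,222),(548,215)],float)
q=ray('t18',(Q-[390,0]+.5)/3.3-.5+[220,120],.030)
S=np.array([(136,187),(215,140),(252,172),(175,222)],float)
r=ray('s18',(S+.5)/3-.5+[270,180],.030)
a=np.radians(-9.2); R=np.array([[np.cos(a),np.sin(a)],[-np.sin(a),np.cos(a)]])
for z in(q,r):
  print([np.linalg.norm(z[i]-z[(i+1)%4]).round(4) for i in range(4)], (R@(z.mean(0)[:2]-[.5205,.0095])).round(4))
```

```text
[np.float64(0.0494), np.float64(0.1035), np.float64(0.0456), np.float64(0.1018)] [ 0.0036 -0.0022]
[np.float64(0.0976), np.float64(0.0544), np.float64(0.0957), np.float64(0.0559)] [0.0087 0.0048]
```

>>> send_rows(
  series=[
    [0,0,0,0,0.5],
    [0,0,0,0,0.5],
    [0,0,0,0,0.5],
  ],
)

```text
time: 13.02
position: [0.4403, -0.1578, 0.2255]
orientation: [-0.002, -0.645, 0.764, -0.001]
contact_force: [0.0, 0.4, 0.3]
width: 0.752
```

```bash
python3 -c "
from bench import robot
print(robot.sign_off())"
```

```text
the job is handed in; nothing more can be done
None
```

The fine block is lying flat in the steel tray, and I handed the job in at about 13 s. I pressed the notch end until the block rocked up and stayed tilted. I then gripped it at the raised end, carried it to the tray, eased it flat and released it.

**Last checks:**
- **Position:** the top view puts the block about 4 mm and the scene view about 10 mm from the tray's centre, both well inside the walls.
- **Flatness:** the top face measured about 103 × 47 mm in the top view and 97 × 55 mm in the scene view, against a true 104 × 50 mm. That fits a flat block, but it is coarse and I measured no tilt angle.
- **Coarse block:** it looks unmoved in the final top view. A pixel-difference check on it told me nothing useful, because the lighting had changed (mean difference 15).
- **Robot:** the arm is clear of everything, with no contact force above noise.

**Disagreement:** the fingertips were 20–30 mm above the reported TCP (the stated fingertip point). Both camera views showed this, and so did the height at which the block rocked. I set the pressing, gripping and placing heights from the pictures instead.

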